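# Stack coupons for a contact-resistance reading

### The job

Stack all the aluminium test plates into one square pile inside the white outline on the steel stand, then take the square brass block from the pocket tray and set it on the middle of the top plate. Press the tester's plunger fully down to its stop and hold it there for a second to take the reading, then put the block back in the pocket it came from, leaving the pile squarely inside the outline and the pin and disc in their pockets. Do not disturb the bottle, tape or screwdriver.

Things in the scene. Friction and masses are not known exactly. Their poses are not given: they have to be found in the camera images.
- plate0: Flat bare aluminium test plate, 80 mm (its x) by 52 mm (its y) by 12 mm thick (its z), about 135 g, all plates alike. Origin: centre of the underside. Lies flat on the bench at the start. Three to five of the five plates are present; None if absent.
- plate1: Flat bare aluminium test plate, 80 mm (its x) by 52 mm (its y) by 12 mm thick (its z), about 135 g, all plates alike. Origin: centre of the underside. Lies flat on the bench at the start. Three to five of the five plates are present; None if absent.
- plate2: Flat bare aluminium test plate, 80 mm (its x) by 52 mm (its y) by 12 mm thick (its z), about 135 g, all plates alike. Origin: centre of the underside. Lies flat on the bench at the start. Three to five of the five plates are present; None if absent.
- plate3: Flat bare aluminium test plate, 80 mm (its x) by 52 mm (its y) by 12 mm thick (its z), about 135 g, all plates alike. Origin: centre of the underside. Lies flat on the bench at the start. Three to five of the five plates are present; None if absent.
- plate4: Flat bare aluminium test plate, 80 mm (its x) by 52 mm (its y) by 12 mm thick (its z), about 135 g, all plates alike. Origin: centre of the underside. Lies flat on the bench at the start. Three to five of the five plates are present; None if absent.
- stand: Dark steel stand fixed to the bench, 120 mm (x) by 100 mm (y) by 12 mm high, with a thin white painted outline of 86 mm (x) by 58 mm (y) over its outer edges in the middle of its top: the plates lie inside it with their long sides along the stand's x (either way round). Origin: centre of the underside.
- mark (a point): Centre of the white outline, on the stand's top face (12 mm above the bench); axes as the stand.
- tray: Grey plastic pocket tray fixed to the bench, 140 mm (x) by 40 mm (y) by 14 mm high, one row along x of four open pockets, each about 30 mm (x) by 32 mm (y) and 10 mm deep, walls and floor 4 mm thick. Origin: centre of the underside. It stands to the left or the right of the stand, the tester on the other side.
- pocket0 (a point): Centre of the floor of tray pocket 0, 4 mm above the bench (pockets 0 to 3 follow the tray's x, 34 mm apart); axes as the tray.
- pocket1 (a point): Centre of the floor of tray pocket 1, 4 mm above the bench (pockets 0 to 3 follow the tray's x, 34 mm apart); axes as the tray.
- pocket2 (a point): Centre of the floor of tray pocket 2, 4 mm above the bench (pockets 0 to 3 follow the tray's x, 34 mm apart); axes as the tray.
- pocket3 (a point): Centre of the floor of tray pocket 3, 4 mm above the bench (pockets 0 to 3 follow the tray's x, 34 mm apart); axes as the tray.
- block: Square brass contact block, a 20 mm cube, 66 g, standing loose in one of the tray's pockets (10 mm of it rises above the tray). Origin: centre of the underside, axes square to its faces.
- block_centre (a point): Centre of the brass block, 10 mm above its origin.
- pin: Brass round pin, 12 mm diameter, 18 mm tall, in another pocket of the tray; stays there. Origin: centre of the underside.
- disc: Flat brass disc, 22 mm diameter, 8 mm high, in another pocket of the tray; stays there. Origin: centre of the underside.
- tester: Cream instrument case fixed to the bench, 130 mm (x) by 100 mm (y), its top 70 mm above the bench, with the plunger in the middle of its top. Origin: centre of the underside.
- plunger_top (a point): Centre of the top of the plunger's round black head (34 mm diameter, 10 mm thick), 106 mm above the bench when up; it goes down with the plunger.
- plunger (a joint): Travel of the spring plunger, m: 0 up, 0.012 down at its stop. It moves straight down, takes about 3 N to start and 7 N at the stop, and springs back up when let go.
- bottle: White plastic bottle with blue cap, 56 mm diameter, 140 mm tall, standing on the bench beyond the work; leave alone. Origin: centre of the underside.
- tape: Roll of pale tape lying flat, 80 mm outer diameter, 20 mm high; leave alone. Origin: centre of the underside.
- driver: Screwdriver lying on the bench beyond the work; leave alone.
There are look-alikes about, which are no part of the job. Leave any orange or turquoise look-alike of the plate1 alone.

How it is judged:
On the way, in this order (a step that is already met when the one before it is completed fails the run):
1. all the plates lie in one square pile inside the outline, released (horizontal distance between each of plate0, plate1, plate2, plate3, plate4 and mark below 0.006 m and angle between the x axis of each of plate0, plate1, plate2, plate3, plate4 and the x axis of stand, either way round below 0.09 rad and angle between the z axis of each of plate0, plate1, plate2, plate3, plate4 and the z axis of stand, either way round below 0.05 rad and height (world z) of each of plate0, plate1, plate2, plate3, plate4 below 0.075 m and contact force between each of plate0, plate1, plate2, plate3, plate4 and the fingers below 0.1 N), for 0.2 s.
2. the block stands on the middle of the top plate, released, the pile still square (horizontal distance between each of plate0, plate1, plate2, plate3, plate4 and mark below 0.006 m and angle between the x axis of each of plate0, plate1, plate2, plate3, plate4 and the x axis of stand, either way round below 0.09 rad and angle between the z axis of each of plate0, plate1, plate2, plate3, plate4 and the z axis of stand, either way round below 0.05 rad and height (world z) of each of plate0, plate1, plate2, plate3, plate4 below 0.075 m and horizontal distance between block_centre and mark below 0.012 m and height (world z) of block_centre above 0.052 m and contact force between block and the fingers below 0.1 N and linear speed of block below 0.03 m/s), for 0.2 s.
3. the plunger is held down at its stop while the block stands on the pile (value of joint plunger above 0.0105 m and horizontal distance between block_centre and mark below 0.015 m and height (world z) of block_centre above 0.052 m), for 0.5 s.
At the end, for the whole second after the job is handed in: Every plate lies flat in the pile, centre within 6 mm of the outline's centre, sides within 5 degrees of the stand's; block within 13 mm, pin and disc within 20 mm of where they started (their pockets); plunger up; all released and at rest (all of step 1 and distance of block_centre from where it was at the start of the episode below 0.013 m and distance of each of pin, disc from where it was at the start of the episode below 0.02 m and linear speed of each of plate0, plate1, plate2, plate3, plate4, block below 0.03 m/s and value of joint plunger below 0.003 m and contact force between block and the fingers below 0.1 N); the robot touches nothing.
It fails at once if the bottle is moved more than 3 cm (distance of bottle from where it was at the start of the episode above 0.03 m).
It fails at once if the tape is moved more than 3 cm (distance of tape from where it was at the start of the episode above 0.03 m).
It fails at once if the driver is moved more than 3 cm (distance of driver from where it was at the start of the episode above 0.03 m).
Of plate0, plate1, plate2, plate3, plate4 only 3 to 5 are there at a start; the rules pass over those that are not, and their reading is None.
At some moment in a run one of plate0, plate1, plate2, plate3, plate4 may be knocked a few centimetres aside while the robot is not near it.
Once in a run the grip may slacken for a moment while it holds something.
It also fails if it takes over 210 s, if anything falls off the work surface, if the arm or the gripper's body presses on something with over 40 N, if the wrist force passes 120 N, or if a joint passes its speed limit or range.

### The arm

A 6-joint arm with a two-finger parallel gripper is mounted at the origin on the work surface. World frame = base frame: x ahead of the robot, y to its left, z up, the work surface at z = 0. Lengths are in m, angles in rad, forces in N, time in s.
With the tool pointing down it reaches from about 0.275 to 0.75 m from the base axis. Payload 10.2 kg.
Tool frame: the origin (TCP) lies midway between the tips of the shut fingers; the grasp point (between the pads) lies 19 mm behind it (env.hold_point_z is the distance from the TCP to the grasp point, in m); z points along the fingers, y is the line along which they close (so a half turn about z gives the same grasp; the last joint's range is limited). The gripper opens to 85 mm and grips with 20 to 120 N. Pads are 22 mm wide; open, the fingers measure 114 mm over their backs; the gripper's body (76 mm by 85 mm) begins 54 mm behind the grasp point. The pads swing forward as they close: fully open they stand 13 mm farther back than shut.
Start: joints at [0.95, 0.313, 1.498, -0, 1.331, -0.223], TCP at [0.203, 0.484, 0.231] pointing down, gripper open.
Joint ranges: [-2.94, 2.94], [-0.97, 2.17], [0.19, 2.56], [-1.23, 4.37], [0.02, 3.11], [-2.88, 2.88]. Speed limits (rad/s): [2.39, 2.39, 3.01, 3.14, 3.14, 3.14].

### API

Orientations are given as a unit quaternion [x, y, z, w].
In Python, from bench import env, kinematics, monitor, eyes, job gives the robot as it stands. The module is installed in compiled form; this text tells all that it offers. Calls block until the motion is done:
- env.reach(position, orientation): joint-space move of the TCP to a pose.
- env.movel(position, velocity=0.15, frame=None, guard=None): straight line of the TCP; frame=None keeps the orientation; velocity is the mean speed in m/s. With guard (N) it stops when the force on the tool has changed by that much, and returns True; else False.
- env.set_joints(angles): joint-space move.
- env.release() and env.close_gripper(effort=None): open the fingers fully, or close them until they stop; effort is the grip in N (None keeps the last).
- env.hold(seconds).
- kinematics.ik(position, orientation): joint angles nearest the present ones, or None.
- monitor.sense(): the state.
- eyes.grab_frame(name): name is "side" or "top" or "wrist"; returns a dict with "frame" (384x512x3 uint8, red, green, blue), "mtx" (3x3 intrinsics, pixels), "view" (4x4, takes a point from world to camera coordinates). Camera axes: x right, y down, z forward; pixel columns grow to the right and rows downward; lengths in m; the calibration is good to about 2 mm. A picture is of the moment at which its call begins. There is no depth.
A pose or a line that the arm cannot do raises env.MotionError and nothing moves.
- job.hand_in(): hands the job in; it is judged then, once.
The state is a dict: "clock": time; "joints": joint angles; "qvel": joint speeds; "joint_efforts": joint torques, N m; "position": TCP position; "ee_rot": TCP orientation; "contact_force": force on the tool from outside, world axes, zero at the start; "ft_torque": the same for the moment, N m; "finger_gap": opening from 0.0 (shut) to 1.0 (fully open); "gripper_force": force on a finger pad.
Only numpy, scipy, OpenCV 4.12 (cv2) and the standard library are available. Lean on these libraries where they do the work, as an engineer would, in place of code of your own. Each camera call takes 0.05 s, during which the arm holds its last target. There are 200 camera calls.

## Working session

There is one attempt and no reset: what is moved stays moved. The work goes in short steps, each a Python script; the robot and the scene stay as the last script left them, time stands still between calls to the robot, and variables do not carry over. Pictures are saved under pics/ and viewed, at most 17 in all, crops included, and the job is handed in when it is done.

```bash
mkdir -p pics; python3 - <<'E'
from bench import env,monitor,eyes
import cv2,numpy as np
for n in("top","side"):
    f=eyes.grab_frame(n);cv2.imwrite(f"pics/{n}0.png",f["frame"][...,::-1]);print(n,f["mtx"].round(1).tolist(),f["view"].round(4).tolist())
s=monitor.sense();print(s["clock"],s["position"],s["ee_rot"],s["finger_gap"],env.hold_point_z)
E
```

```text
top [[366.8, 0.0, 255.4], [0.0, 366.8, 192.3], [0.0, 0.0, 1.0]] [[0.0264, -0.9996, 0.0024, -0.0047], [-0.9952, -0.0265, -0.0937, 0.5781], [0.0938, 0.0001, -0.9956, 1.0664], [0.0, 0.0, 0.0, 1.0]]
side [[358.4, 0.0, 253.9], [0.0, 358.4, 192.4], [0.0, 0.0, 1.0]] [[0.9233, -0.3839, -0.0063, -0.5433], [-0.2115, -0.4949, -0.8428, 0.1949], [0.3205, 0.7795, -0.5382, 0.9398], [0.0, 0.0, 0.0, 1.0]]
0.1 [0.20327569 0.48381748 0.23081913] [ 1.97608185e-01  9.80280931e-01 -4.96192435e-04 -2.35184482e-04] 1.0016322703850895 0.0187
```

View pics/top0.png

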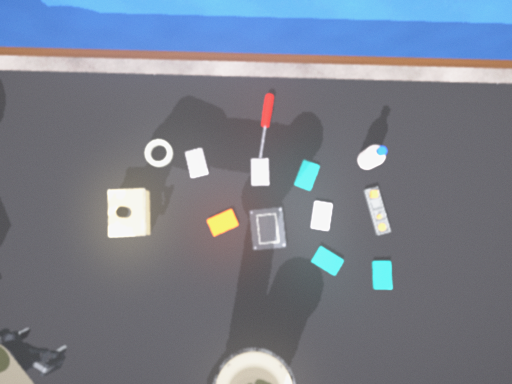

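View pics/side0.png

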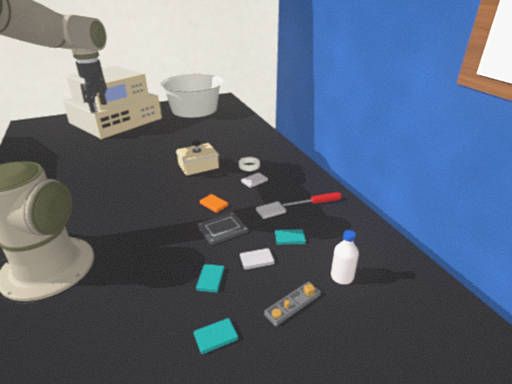

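The top view shows three white plates at about (197,162), (260,172) and (321,215). The stand is at (267,228), the tray at (377,210) and the tester at (128,213). Next I'll get coarse positions, then close wrist views.

```bash
cat > h.py <<'E'
from bench import env,kinematics,monitor,eyes,job
import cv2,numpy as np
from scipy.spatial.transform import Rotation as R
def ray(f,px,z):
    p=cv2.undistortPoints(np.float32(px).reshape(-1,1,2),f["mtx"],None).reshape(-1,2)
    Rv,t=f["view"][:3,:3],f["view"][:3,3]; c=-Rv.T@t
    d=np.c_[p,np.ones(len(p))]@Rv
    return (c+d*((z-c[2])/d[:,2])[:,None])[:,:2]
def proj(f,P):
    q=f["view"][:3,:3]@np.array(P)+f["view"][:3,3]; q=f["mtx"]@q; return q[:2]/q[2]
def down(yaw): # tool y axis along world direction yaw (mod pi), chosen near the start orientation
    # tool z down; x = (sin..)
    y=np.array([np.cos(yaw),np.sin(yaw),0]); z=np.array([0,0,-1.]); x=np.cross(y,z)
    return R.from_matrix(np.c_[x,y,z]).as_quat()
def best(pos,yaw):
    """yaw or yaw+pi: the one whose joint 6 is nearer zero"""
    o=[(abs(j[5]),k) for k in (0,np.pi) if (j:=kinematics.ik(np.array(pos),down(yaw+k))) is not None]
    return down(yaw+min(o)[1])
def rects(f,mask,z,amin=150):
    """minAreaRects of blobs, corners cast to plane z: centre, long-side yaw, size"""
    out=[]
    for c in cv2.findContours(mask,cv2.RETR_EXTERNAL,cv2.CHAIN_APPROX_NONE)[0]:
        if cv2.contourArea(c)<amin: continue
        w=ray(f,c,z).astype(np.float32)*1000
        (x,y),(a,b),_=r=cv2.minAreaRect(w); p=cv2.boxPoints(r)
        e=max(p[1]-p[0],p[2]-p[1],key=np.linalg.norm)
        out.append((x/1000,y/1000,np.arctan2(e[1],e[0])%np.pi,max(a,b),min(a,b),cv2.minEnclosingCircle(c)[0]))
    return out
def white(f,v=120,s=60):
    h=cv2.cvtColor(f["frame"],cv2.COLOR_RGB2HSV)
    return cv2.inRange(h,(0,0,v),(180,s,255))
def save(f,n): cv2.imwrite(f"pics/{n}.png",f["frame"][...,::-1])
E
python3 - <<'E'
from h import *
f=eyes.grab_frame("top")
for r in rects(f,white(f),0.012): print(np.round(r[:5],3),np.round(r[5]))
for n,p,z in(("stand",(267,228),.012),("tray",(377,210),.014),("plunger",(123,212),.106),("driver",(262,155),0)):print(n,ray(f,[p],z))
st=ray(f,[(267,228)],.012)[0]
env.reach(np.array([*st,.40]),best([*st,.40],np.pi/2))
w=eyes.grab_frame("wrist");save(w,"w1");print(w["mtx"].round(1).tolist(),w["view"].round(4).tolist(),monitor.sense()["position"])
f=eyes.grab_frame("top");save(f,"top1")
E
```

```text
[ 7.80000e-02 -0.00000e+00  1.59600e+00  2.44954e+02  1.00224e+02] [254. 383.]
[4.20000e-02 7.11000e-01 7.49000e-01 1.50732e+02 7.40380e+01] [ 17. 364.]
[6.340000e-01 2.200000e-02 1.569000e+00 1.598901e+03 7.170160e+02] [256.  70.]
stand [[ 0.47293168 -0.0268596 ]]
tray [[ 0.53551247 -0.35611616]]
plunger [[0.50645957 0.37313571]]
driver [[ 0.69661563 -0.00658422]]
[[264.3, 0.0, 258.0], [0.0, 264.3, 191.0], [0.0, 0.0, 1.0]] [[0.0018, -1.0, -0.0008, -0.0255], [-0.9653, -0.0019, 0.2613, 0.379], [-0.2613, 0.0003, -0.9653, 0.6639], [0.0, 0.0, 0.0, 1.0]] [ 0.47295279 -0.02627557  0.39984715]
```

View pics/w1.png

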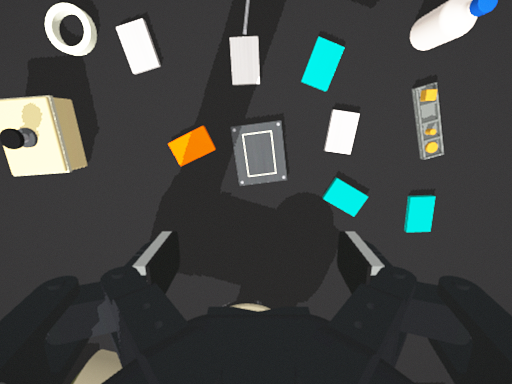

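This wrist view is clear. Plates are at (138,46), (244,60) and (342,131), with the outline at (259,153), the tray at (428,120) and the plunger at (18,138). The block seems to be the square at (430,95). Next, overhead close views for accuracy.

```bash
cat >> h.py <<'E'
OFF=None
def over(xy,z=.25,yaw=np.pi/2,name=None):
    """put the wrist camera straight above xy; tool y along +y"""
    f=eyes.grab_frame("wrist"); Rv=f["view"][:3,:3]; c=-Rv.T@f["view"][:3,3]
    s=monitor.sense(); o=R.from_quat(s["ee_rot"]).inv().apply(c-s["position"])  # camera in tool frame
    q=best([*xy,z],yaw); d=R.from_quat(q).apply(o)
    env.reach(np.array([xy[0]-d[0],xy[1]-d[1],z]),q); env.hold(.2)
    w=eyes.grab_frame("wrist")
    if name: save(w,name)
    return w
E
python3 - <<'E'
from h import *
w=eyes.grab_frame("wrist")
for r in rects(w,white(w,130),.012,300): print(np.round(r[:5],3),np.round(r[5]))
st=ray(w,[(259,153)],.012)[0]; print("stand",st,"tray",ray(w,[(428,120)],.014),"pl",ray(w,[(18,138)],.106))
w=over(st,.25,name="w_stand"); print(proj(w,[*st,.012]))
m=white(w,130); 
for r in rects(w,m,.012,300): print(np.round(r[:5],3),np.round(r[5]))
E
```

```text
[-7.90000e-02  3.82000e-01  2.37600e+00  1.52543e+02  7.12770e+01] [ 96. 369.]
[  0.26   -0.264   0.569 127.017  32.868] [361. 252.]
[  0.259   0.214   2.576 127.179  32.896] [155. 252.]
[ 4.7300e-01 -2.7000e-02  1.3000e-01  8.9509e+01  6.1407e+01] [259. 153.]
[ 0.516 -0.188  3.004 80.958 54.905] [342. 132.]
[5.05000e-01 4.21000e-01 7.30000e-02 1.50233e+02 1.22640e+02] [ 34. 136.]
[  0.534  -0.355   0.276 140.304  46.46 ] [424. 122.]
[6.4300e-01 0.0000e+00 4.4000e-02 8.1779e+01 5.2291e+01] [244.  60.]
[ 0.666  0.193  0.277 83.065 55.172] [138.  46.]
[ 0.693  0.311  1.021 92.059 81.778] [70. 30.]
[  0.7    -0.351   2.107 116.224  64.654] [441.  22.]
stand [ 0.47470324 -0.02668374] tray [[ 0.53893448 -0.35224768]] pl [[0.50974642 0.3643703 ]]
[257.84510054 120.59344248]
[ 0.275 -0.199  0.559 93.52  24.988] [362. 252.]
[ 0.275  0.144  2.572 93.582 23.635] [155. 252.]
[ 4.72000e-01 -2.70000e-02  1.28000e-01  1.18595e+02  9.77890e+01] [259. 120.]
[ 0.515 -0.187  3.004 81.208 56.012] [376.  88.]
[  0.532  -0.345   0.244 140.281  38.544] [499.  72.]
[ 6.1000e-01 -1.0000e-03  1.5710e+00  5.1702e+01  2.0939e+01] [238.   8.]
```

View pics/w_stand.png

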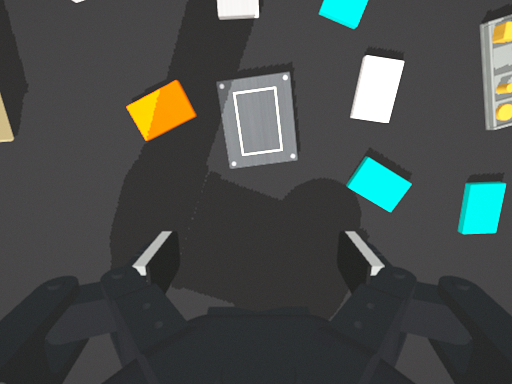

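```bash
cat >> h.py <<'E'
def plate(xy,v=130,name=None):
    w=over(xy,.22,name=name)
    c=[r for r in rects(w,white(w,v),.012,300) if 70<r[3]<90 and 45<r[4]<60]
    r=min(c,key=lambda r:np.hypot(r[0]-xy[0],r[1]-xy[1])); print("plate",np.round(r[:5],4)); return r
def pick(x,y,yaw,z=-.002,effort=40,up=.12):
    q=best([x,y,z],yaw+np.pi/2)
    env.release(); env.reach(np.array([x,y,up]),q); env.movel(np.array([x,y,.03]),.2)
    print("hit",env.movel(np.array([x,y,z]),.05,guard=15)); env.close_gripper(effort); env.hold(.2)
    s=monitor.sense(); print("gap",s["finger_gap"],"z",s["position"][2],"F",s["gripper_force"])
    env.movel(np.array([x,y,up]),.15); g=monitor.sense(); print("lifted gap",g["finger_gap"],g["clock"]); return s["position"][2]
def place(x,y,yaw,z,up=.12):
    q=best([x,y,up],yaw+np.pi/2); env.reach(np.array([x,y,up]),q)
    print("carry gap",monitor.sense()["finger_gap"])
    env.movel(np.array([x,y,z+.02]),.15); print("touch",env.movel(np.array([x,y,z-.003]),.03,guard=6),monitor.sense()["position"][2]-z)
    env.release(); env.movel(np.array([x,y,up+.04]),.2)
E
python3 - <<'E'
from h import *
w=eyes.grab_frame("wrist")
for v in(180,200,220):
  for r in rects(w,white(w,v),.012,300)[:]:
    if abs(r[0]-.472)<.02 and abs(r[1]+.027)<.02: print(v,np.round(r[:5],4))
r=plate((.515,-.188))
z=pick(*r[:3]); S=(.4725,-.027,.129)
place(*S,z+.0125)
w=over(S[:2],.25,name="p1")
for v in (130,160): print([np.round(r[:5],4) for r in rects(w,white(w,v),.024,300) if abs(r[0]-.472)<.03])
print(monitor.sense()["clock"])
E
```

```text
180 [ 4.73000e-01 -2.70000e-02  1.29800e-01  8.80621e+01  6.01116e+01]
200 [ 4.73000e-01 -2.70000e-02  1.29900e-01  8.78688e+01  6.00063e+01]
220 [ 4.73100e-01 -2.70000e-02  1.29500e-01  8.76770e+01  5.96531e+01]
plate [ 0.5155 -0.189   3.0042 80.6482 52.828 ]
hit False
gap 0.592897994434525 z -0.0014819147563111187 F 42.60404706001282
lifted gap 0.5964664329960515 8.2583
carry gap 0.5960352992407961
touch True -0.0005247459224851959
[array([ 4.725000e-01, -2.670000e-02,  1.280000e-01,  1.151328e+02,
        9.577760e+01])]
[array([ 4.69300e-01, -2.78000e-02,  1.30800e-01,  9.22463e+01,
        5.90703e+01]), array([ 4.916000e-01, -4.700000e-03,  2.580200e+00,  1.243108e+02,
        5.255820e+01]), array([ 4.783000e-01, -6.700000e-02,  1.220000e-01,  1.126104e+02,
        1.299540e+01])]
12.5333
```

View pics/p1.png

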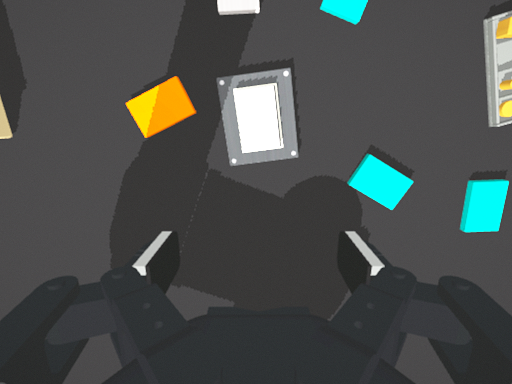

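The first plate lies inside the outline at about (258,119). I'll zoom in to check the margins.

```bash
python3 - <<'E'
import cv2
i=cv2.imread("pics/p1.png")[60:175,210:310];cv2.imwrite("pics/p1z.png",cv2.resize(i,None,fx=5,fy=5,interpolation=cv2.INTER_NEAREST))
E
```

```text
(no output)
```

View pics/p1z.png

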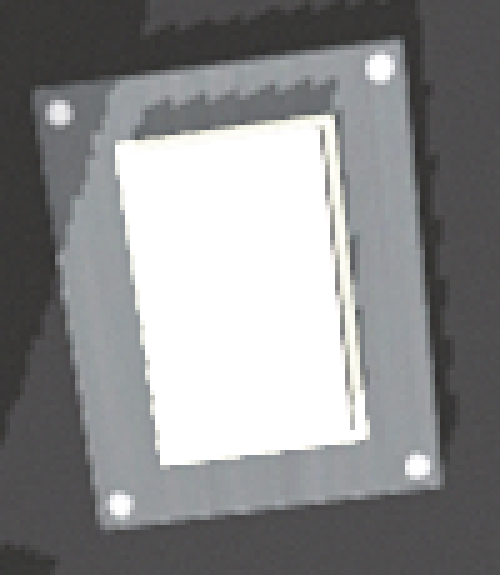

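```bash
cat >> h.py <<'E'
def pile(w,z,S=(.473,-.027)):
    """rect of the saturated pure-white top plate at height z, largest blob near S"""
    m=cv2.inRange(w["frame"],(250,250,250),(255,255,255)); m=cv2.morphologyEx(m,cv2.MORPH_OPEN,np.ones((3,3)))
    r=[r for r in rects(w,m,z,600) if np.hypot(r[0]-S[0],r[1]-S[1])<.04]
    return [np.round(x[:5],4) for x in r]
E
python3 - <<'E'
from h import *
w=eyes.grab_frame("wrist"); print(pile(w,.024))
w=over((.473,-.027),.16); print(pile(w,.024)); save(w,"p1b")
i=w["frame"][...,::-1]; u,v=proj(w,(.473,-.027,.024)).astype(int); cv2.imwrite("pics/p1bz.png",cv2.resize(i[max(v-80,0):v+80,u-70:u+70],None,fx=3,fy=3))
E
```

```text
[array([ 4.72300e-01, -2.51000e-02,  1.27400e-01,  8.29017e+01,
        5.22403e+01])]
[array([ 4.72500e-01, -2.51000e-02,  1.28500e-01,  8.23221e+01,
        5.16537e+01])]
```

View pics/p1bz.png

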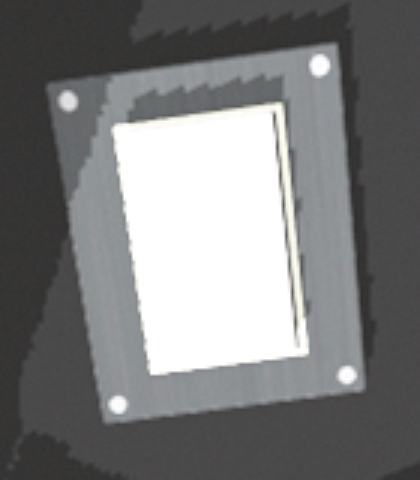

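The top plate is 1.9 mm off toward +y, well within tolerance. I'll correct the placing target by that amount and stack the other two.

```bash
python3 - <<'E'
from h import *
S=(.4735,-.0288,.129)
r=plate((.643,0),110,name="pl2"); z=pick(*r[:3]); place(*S,z+.0245)
w=over(S[:2],.25); print(pile(w,.036))
r=plate((.666,.193),130); z=pick(*r[:3]); place(*S,z+.0365)
w=over(S[:2],.25,name="p3"); print(pile(w,.048))
w=over((.537,-.354),.22,name="tray"); save(eyes.grab_frame("top"),"top3");print(monitor.sense()["clock"])
i=np.hstack([cv2.imread("pics/p3.png")[60:240,180:340],cv2.imread("pics/tray.png")[40:220,150:370]]);cv2.imwrite("pics/pt.png",cv2.resize(i,None,fx=2,fy=2))
E
```

```text
plate [6.43800e-01 2.00000e-04 4.57000e-02 8.07074e+01 5.26264e+01]
hit False
gap 0.5925841721768156 z -0.0014608602840684055 F 42.89355754852295
lifted gap 0.5955256584876609 18.1333
carry gap 0.5941872386979185
touch True -0.0005081006950464692
[array([ 4.72800e-01, -2.73000e-02,  1.29500e-01,  8.04195e+01,
        5.50557e+01])]
plate [ 0.6673  0.1947  0.2774 80.6473 52.8026]
hit False
gap 0.6000420057898186 z -0.001422765994430357 F 43.17866027355194
lifted gap 0.5966937596999583 30.5
carry gap 0.5944828120075504
touch True -0.0005697936893574174
[array([ 4.72600e-01, -2.72000e-02,  1.33200e-01,  7.98630e+01,
        5.25577e+01])]
36.525
```

View pics/pt.png

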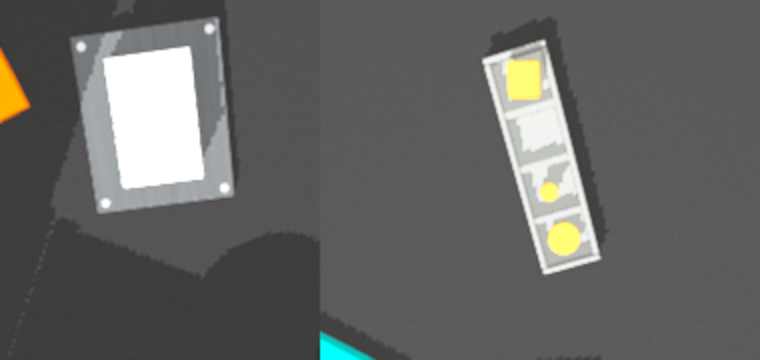

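The pile is square. The block is in the end pocket, with the pin and disc in the last two. Next, measure the block and move it.

```bash
cat >> h.py <<'E'
def block(w,z):
    """block top (largest squarish yellow) cast to plane z, yaw"""
    h=cv2.cvtColor(w["frame"],cv2.COLOR_RGB2HSV); m=cv2.inRange(h,(18,80,120),(36,255,255))
    return [np.round(r[:5],4) for r in rects(w,m,z,60)]
E
python3 - <<'E'
from h import *
w=eyes.grab_frame("wrist"); print(block(w,.024))
b=max(block(w,.024),key=lambda r:r[0]); 
w=over(b[:2],.2,name="blk"); bl=block(w,.024); print(bl)
for r in rects(w,white(w,130),.014,300): print(np.round(r[:5],4))
u,v=proj(w,(*b[:2],.024)).astype(int); cv2.imwrite("pics/blkz.png",cv2.resize(w["frame"][max(v-70,0):v+130,u-90:u+90,::-1],None,fx=3,fy=3))
E
```

```text
[array([ 0.489 , -0.37  ,  1.572 , 20.6317, 19.2955]), array([ 5.17900e-01, -3.60800e-01,  3.10000e-03,  1.10777e+01,
        1.00607e+01]), array([ 5.83200e-01, -3.44800e-01,  1.10000e-03,  2.10284e+01,
        1.91588e+01])]
[array([ 0.4913, -0.3698,  1.5702, 21.3786, 20.8691]), array([ 5.18800e-01, -3.60700e-01,  7.40000e-03,  1.37650e+01,
        1.10713e+01]), array([ 0.5844, -0.3448,  3.1411, 20.1695, 19.8931])]
[ 0.4093 -0.4935  0.5578 80.8041 21.5744]
[ 0.4094 -0.1975  2.5707 80.8417 20.4032]
[ 4.531000e-01 -3.170000e-02  2.097000e-01  1.286994e+02  9.319410e+01]
[  0.5353  -0.3574   0.2776 139.5421  40.075 ]
[ 0.6838 -0.3239  1.5704 66.9052 46.7696]
```

View pics/blkz.png

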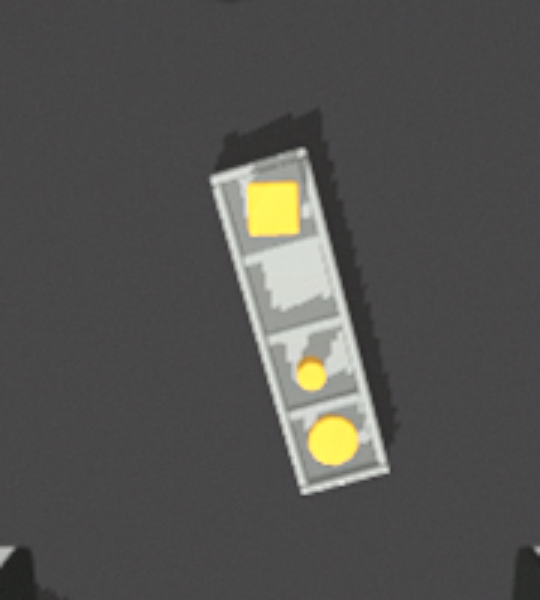

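```bash
python3 - <<'E'
from h import *
f=eyes.grab_frame("top"); m=white(f,150)
for r in rects(f,m,0,60): print(np.round(r[:5],3),np.round(r[5]))
s=cv2.imread("pics/side0.png"); import types
g=eyes.grab_frame("side"); print("bottle base side", ray(g,[(344,277),(332,268),(356,272)],0))
for k in(0,np.pi):
    for yw in(0,): print(k,np.round(kinematics.ik(np.array([.5844,-.3448,.015]),down(np.pi/2+k)),2))
E
```

```text
[ 1.72000e-01 -2.20000e-02  1.59600e+00  6.72951e+02  2.97687e+02] [263. 366.]
[ 4.59000e-01 -4.30000e-02  1.51000e-01  1.19684e+02  8.87430e+01] [272. 233.]
[  0.546  -0.358   0.262 113.571  38.061] [376. 207.]
[5.10000e-01 3.96000e-01 7.90000e-02 1.46557e+02 1.24930e+02] [126. 213.]
[ 3.76000e-01 -4.76000e-01  2.42100e+00  5.84309e+02  2.37467e+02] [416. 268.]
[ 0.698 -0.34   2.062 83.813 60.703] [370. 157.]
[ 0.696  0.314  1.598 86.5   84.539] [158. 153.]
[  0.972  -0.595   1.569 205.525  41.726] [450.  76.]
[  0.972  -0.306   1.573 214.53   39.266] [359.  73.]
[ 0.964  0.35   1.598 50.665 22.903] [151.  70.]
[9.72000e-01 9.80000e-02 1.57000e+00 2.52223e+02 4.18370e+01] [231.  73.]
[ 0.973  0.79   1.598 76.894 39.361] [11. 62.]
bottle base side [[ 0.69554211 -0.33364553]
 [ 0.6852688  -0.29491602]
 [ 0.73380193 -0.33098434]]
0 [-0.71  0.86  1.19 -0.    1.09 -2.28]
3.141592653589793 [-0.71  0.86  1.19 -0.    1.09  0.87]
```

```bash
cat >> h.py <<'E'
def grab_block(x,y,z,yaw,up=.16,effort=30):
    q=down(np.pi/2+yaw); env.release(); env.reach(np.array([x,y,up]),q)
    env.movel(np.array([x,y,z+.02]),.2); print("hit",env.movel(np.array([x,y,z]),.04,guard=10)); env.close_gripper(effort); env.hold(.3)
    s=monitor.sense(); print("gap",s["finger_gap"],s["position"]); env.movel(np.array([x,y,up]),.15); print("gap",monitor.sense()["finger_gap"]); return s["position"][2]
def put_block(x,y,z,yaw,up=.16,guard=4):
    env.reach(np.array([x,y,up]),down(np.pi/2+yaw)); print("carry gap",monitor.sense()["finger_gap"])
    env.movel(np.array([x,y,z+.015]),.15); env.hold(.2); print("touch",env.movel(np.array([x,y,z-.002]),.02,guard=guard),monitor.sense()["position"][2]-z)
    env.release(); env.movel(np.array([x,y,up]),.15)
E
python3 - <<'E'
from h import *
z=grab_block(.5844,-.3448,.015,-.03); print(z)
put_block(.473,-.0288,z+.044,.129)
w=over((.473,-.027),.25,name="p4"); print(pile(w,.048),block(w,.068),monitor.sense()["clock"])
u,v=proj(w,(.473,-.027,.048)).astype(int); a=w["frame"][max(v-80,0):v+80,u-80:u+80,::-1]
w=over((.51,.367),.3); save(w,"tester"); b=w["frame"][40:200,180:340,::-1]
cv2.imwrite("pics/p4z.png",cv2.resize(np.hstack([a,b]),None,fx=2.4,fy=2.4)); print(proj(w,(.51,.367,.106)),monitor.sense()["position"])
E
```

```text
hit False
gap 0.22469989799725504 [ 0.58449938 -0.34485748  0.01519055]
gap 0.21881488912531652
0.015190552282038902
carry gap 0.2214805531575994
touch True -8.38545435861704e-05
[array([ 4.591000e-01, -4.070000e-02,  1.519000e-01,  1.087006e+02,
        7.693300e+01])] [array([ 0.4739, -0.0275,  1.7094, 18.8104, 18.7398]), array([ 0.4839, -0.3139,  0.2452, 19.6022, 13.6973]), array([ 0.4774,  0.2716,  2.8923, 57.7757, 16.3224]), array([ 0.5103, -0.3076,  1.7313, 13.8587, 10.6361]), array([ 0.4855,  0.0887,  2.0155, 66.9478, 43.6914])] 50.9417
[256.13560064 118.60387402] [0.57649212 0.36791158 0.30014814]
```

View pics/p4z.png

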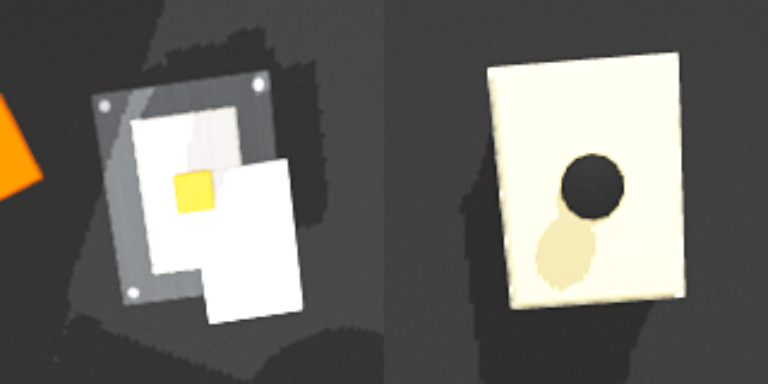

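The top plate was knocked aside, as the task warned. It now lies at about (252,240) in the crop, and the block stays at the centre. The plunger head is round, at (593,187). I'll check the side view to see whether that plate lies flat.

```bash
python3 - <<'E'
from h import *
f=eyes.grab_frame("side"); cv2.imwrite("pics/s5.png",cv2.resize(f["frame"][190:270,170:290,::-1],None,fx=6,fy=6,interpolation=cv2.INTER_CUBIC))
w=eyes.grab_frame("wrist"); g=cv2.cvtColor(w["frame"],cv2.COLOR_RGB2GRAY); m=cv2.inRange(g,0,70)
u,v=256,118; k=np.zeros_like(m); cv2.circle(k,(u,v),22,255,-1); print("plunger",[np.round(r[:5],4) for r in rects(w,m&k,.106,100)])
w=over((.45,-.05),.25); save(w,"p5")
for c in cv2.findContours(cv2.inRange(w["frame"],(250,)*3,(255,)*3),cv2.RETR_EXTERNAL,2)[0]:
    if cv2.contourArea(c)>400: print(cv2.approxPolyDP(c,4,True).reshape(-1,2).tolist())
u,v=proj(w,(.46,-.04,.04)).astype(int); print(u-70,v-70,block(w,.068)[:3],block(w,.056)[:3]); cv2.imwrite("pics/p5z.png",cv2.resize(w["frame"][v-70:v+70,u-70:u+70,::-1],None,fx=4,fy=4,interpolation=cv2.INTER_CUBIC))
E
```

```text
plunger [array([ 0.5082,  0.3792,  3.1413, 30.6585, 29.4267])]
[[219, 71], [227, 136], [245, 134], [250, 156], [288, 151], [281, 88], [257, 91], [250, 108], [236, 110], [231, 93], [239, 90], [242, 68]]
182 41 [array([ 0.4734, -0.0278,  0.1265, 19.4386, 19.0083]), array([ 0.481 , -0.3206,  1.5718, 21.8608, 18.4433]), array([ 0.5078, -0.3152,  1.8091, 21.9271, 10.6363])] [array([ 0.4742, -0.0271,  0.1265, 20.1585, 19.7124]), array([ 0.4821, -0.3307,  1.5718, 22.6705, 19.1264]), array([ 0.5099, -0.3251,  1.8091, 22.7392, 11.0302])]
```

View pics/s5.png

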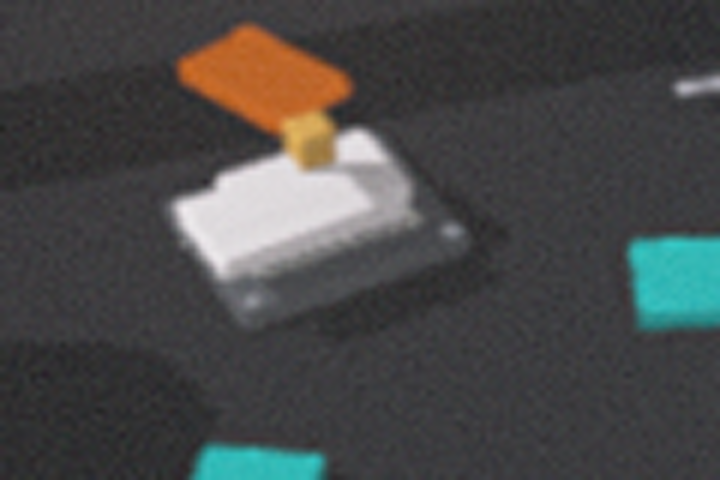

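View pics/p5z.png

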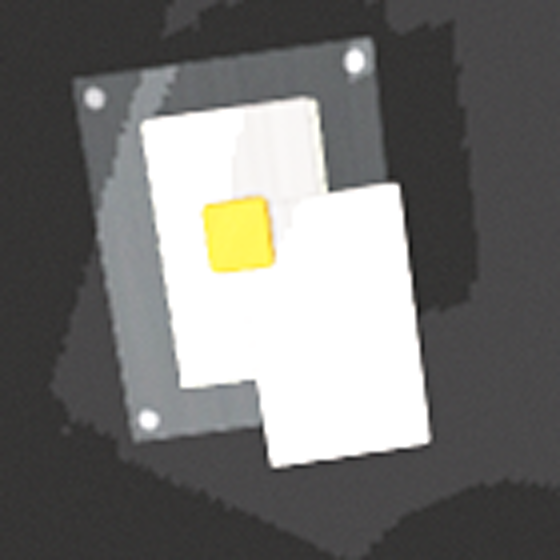

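The knocked plate still lies on the pile, and the block seems to stand partly on its corner. I'll park the block on the clear bench at (0.515,-0.188), then look again.

```bash
python3 - <<'E'
from h import *
z=grab_block(.4737,-.0282,.0505,.129)
put_block(.515,-.188,.010,.129) if False else None
x,y=.515,-.188
env.reach(np.array([x,y,.16]),down(np.pi/2+.129)); env.movel(np.array([x,y,.04]),.15); env.hold(.2)
print("touch",env.movel(np.array([x,y,-.003]),.02,guard=4),monitor.sense()["position"],monitor.sense()["finger_gap"])
env.release(); env.movel(np.array([x,y,.16]),.15)
w=over((.45,-.05),.25,name="p6")
print([r for r in rects(w,cv2.inRange(w["frame"],(235,)*3,(255,)*3),.048,400)]);print(block(w,.02))
for c in cv2.findContours(cv2.inRange(w["frame"],(235,)*3,(255,)*3),cv2.RETR_EXTERNAL,2)[0]:
    if cv2.contourArea(c)>400: print(cv2.approxPolyDP(c,3,True).reshape(-1,2).tolist())
u,v=182+70,41+70; cv2.imwrite("pics/p6z.png",cv2.resize(w["frame"][v-70:v+70,u-70:u+110,::-1],None,fx=4,fy=4,interpolation=cv2.INTER_CUBIC));print(monitor.sense()["clock"])
E
```

```text
hit False
gap 0.2230091707723035 [ 0.47374977 -0.02818442  0.05063793]
gap 0.22573073112079994
touch True [ 0.51502345 -0.18802198  0.00269781] 0.22321911011919843
[(0.4586869506835938, -0.04202241134643555, np.float32(0.14145336), 107.84942626953125, 76.15482330322266, (253.0, 111.0))]
[array([ 0.4858, -0.3611,  1.5711, 25.3748, 19.9084]), array([ 0.5164, -0.355 ,  1.7619, 25.2743, 11.9519]), array([ 0.4868,  0.1049,  2.0171, 76.6846, 50.0463]), array([ 0.5132, -0.1827,  1.6833, 24.6781, 22.5476])]
[[218, 71], [227, 137], [245, 135], [250, 156], [288, 151], [281, 88], [264, 90], [258, 66]]
70.1083
```

View pics/p6z.png

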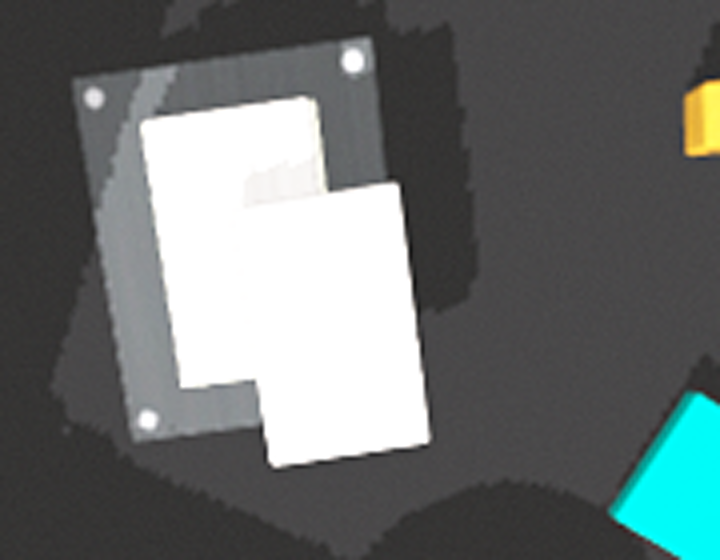

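The plate lies flat at the third level, with corners at crop pixels (400,185), (430,440) and (272,467). I'll re-grasp it and put it back on the pile.

```bash
python3 - <<'E'
from h import *
w=eyes.grab_frame("wrist")
p=ray(w,[(281.5,88),(289,151),(250,157),(242.5,93.5)],.048); c=p.mean(0); d=(p[0]-p[1])+(p[3]-p[2]); yaw=np.arctan2(d[1],d[0]); print(c,yaw,np.linalg.norm(p[0]-p[1]),np.linalg.norm(p[1]-p[2]))
z=pick(c[0],c[1]-.0015,yaw,z=.035,up=.14); S=(.4735,-.0288,.129)
place(*S,z+.0007,up=.14)
w=over((.473,-.027),.25,name="p7"); print(pile(w,.048)); u,v=proj(w,(.473,-.05,.048)).astype(int)
cv2.imwrite("pics/p7z.png",cv2.resize(w["frame"][v-70:v+90,u-70:u+90,::-1],None,fx=3,fy=3)); print(monitor.sense()["clock"])
w=over((.515,-.188),.2); print(block(w,.02))
E
```

```text
[ 0.44597331 -0.05721157] 0.1295796992042062 0.07729958651889017 0.05115321998676719
hit False
gap 0.5978533485117942 z 0.035353980278973754 F 40.55968523025513
lifted gap 0.5944083916560275 73.3583
carry gap 0.5956396155105872
touch True -0.0005986184311557799
[array([ 4.73800e-01, -2.69000e-02,  1.32800e-01,  7.98919e+01,
        5.28494e+01])]
77.1
[array([ 0.4876, -0.3646,  1.7078, 22.7421, 20.9564]), array([ 0.4912,  0.0899,  2.0092, 53.7647, 42.5134]), array([ 0.5174, -0.3573,  1.5728, 19.1557, 11.3454]), array([ 0.5147, -0.1867,  0.1082, 20.5107, 20.494 ]), array([ 0.4965,  0.1091,  2.4622, 87.2208, 28.5799])]
```

View pics/p7z.png

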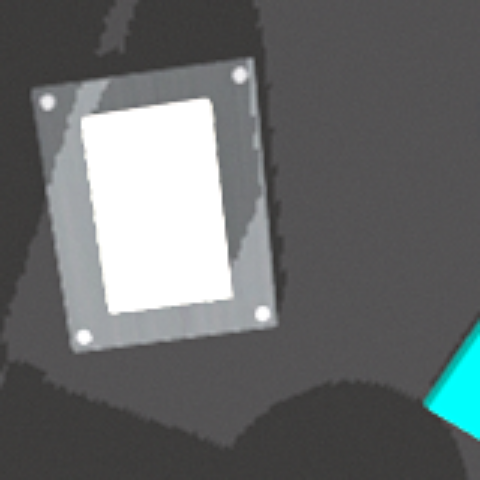

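The pile is restored, with its centre about 1 mm off. Next: set the block back on top, then locate the plunger.

```bash
python3 - <<'E'
from h import *
z=grab_block(.515,-.188,.011,.129)
put_block(.473,-.0288,z+.048,.129)
w=over((.473,-.027),.25,name="p8"); print(block(w,.068)[:2]); u,v=proj(w,(.473,-.027,.048)).astype(int)
a=w["frame"][max(v-80,0):v+80,u-80:u+80,::-1]
w=over((.509,.380),.25); g=cv2.cvtColor(w["frame"],cv2.COLOR_RGB2GRAY); u,v=proj(w,(.509,.38,.106)).astype(int)
k=np.zeros_like(g); cv2.circle(k,(u,v),30,255,-1); print("head",[np.round(r[:5],4) for r in rects(w,cv2.inRange(g,0,80)&k,.106,100)])
print("case",[np.round(r[:5],4) for r in rects(w,cv2.inRange(g,150,255),.07,2000)])
cv2.imwrite("pics/p8z.png",cv2.resize(np.hstack([a,w["frame"][v-80:v+80,u-80:u+80,::-1]]),None,fx=2.4,fy=2.4)); print(monitor.sense()["clock"])
E
```

```text
hit False
gap 0.222282986916119 [ 0.51512744 -0.18807239  0.01119231]
gap 0.2215453704592679
carry gap 0.22441683534190532
touch True -3.973100918872041e-05
[array([ 0.473 , -0.0276,  1.7102, 18.477 , 18.4464]), array([ 0.4838, -0.3139,  0.2452, 19.3205, 13.6713])]
head [array([ 0.5088,  0.3797,  3.1241, 32.1546, 30.373 ])]
case [array([ 0.6655,  0.3218,  2.6266, 74.168 , 68.8097]), array([5.085000e-01, 3.798000e-01, 7.220000e-02, 1.315316e+02,
       1.026143e+02])]
93.7167
```

View pics/p8z.png

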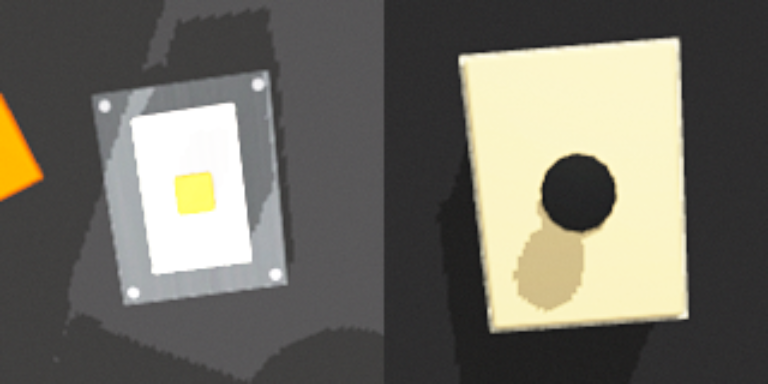

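The block is centred on the square pile. Case and head centres agree at (0.5087, 0.3797), so I'll press there.

```bash
python3 - <<'E'
from h import *
x,y=.5087,.3797; q=best([x,y,.1],np.pi/2)
env.reach(np.array([x,y,.18]),q); env.close_gripper(20); env.movel(np.array([x,y,.112]),.1); env.hold(.2)
print(env.movel(np.array([x,y,.0915]),.02,guard=16)); 
for _ in range(3):
    env.hold(.5); s=monitor.sense(); print(s["position"],s["contact_force"].round(1) if hasattr(s["contact_force"],"round") else s["contact_force"])
E
```

```text
True
[0.50884085 0.37980544 0.09422452] [-1.5 -0.9  6.8]
[0.50884721 0.37978955 0.09423947] [-2.1 -1.   6.1]
[0.50886096 0.37979387 0.09424614] [-1.9 -1.1  7. ]
```

The plunger is at its stop (z 0.0942) and was held for 1.5 s. I'll press a hair more, hold again, then return the block to its pocket.

```bash
python3 - <<'E'
from h import *
x,y=.5087,.3797
print(env.movel(np.array([x,y,.0930]),.01,guard=12)); env.hold(1.0); s=monitor.sense(); print(s["position"][2],s["contact_force"])
env.movel(np.array([x,y,.2]),.1); env.release()
w=over((.473,-.027),.25); b=min(block(w,.068),key=lambda r:np.hypot(r[0]-.473,r[1]+.027)); print(b)
z=grab_block(.473,-.0288,.0595,.129)
put_block(.5844,-.3448,z-.044,-.03)
w=over((.473,-.027),.25); print(pile(w,.048)); u,v=proj(w,(.473,-.027,.048)).astype(int); a=w["frame"][max(v-80,0):v+80,u-80:u+80,::-1]
w=over((.5353,-.3574),.22); print(block(w,.024)); u,v=proj(w,(.535,-.357,.024)).astype(int); c=w["frame"][v-80:v+80,u-80:u+80,::-1]
cv2.imwrite("pics/end.png",cv2.resize(np.hstack([a,c]),None,fx=2.4,fy=2.4)); print(monitor.sense()["clock"])
E
```

```text
False
0.09403073126814002 [-3.14969389 -1.49297938 10.36206517]
[ 0.4729 -0.0277  1.6958 18.5129 18.4456]
hit False
gap 0.22037510030924812 [ 0.4731082  -0.02880861  0.05969417]
gap 0.22169139662335416
carry gap 0.22381490264068615
touch True 4.907152272574586e-05
[array([ 4.73700e-01, -2.66000e-02,  1.41700e-01,  7.99885e+01,
        5.30724e+01])]
[array([ 0.4894, -0.3705,  1.5754, 20.5709, 20.5475]), array([ 0.5828, -0.3431,  3.1402, 21.0488, 19.1677])]
119.55
```

View pics/end.png

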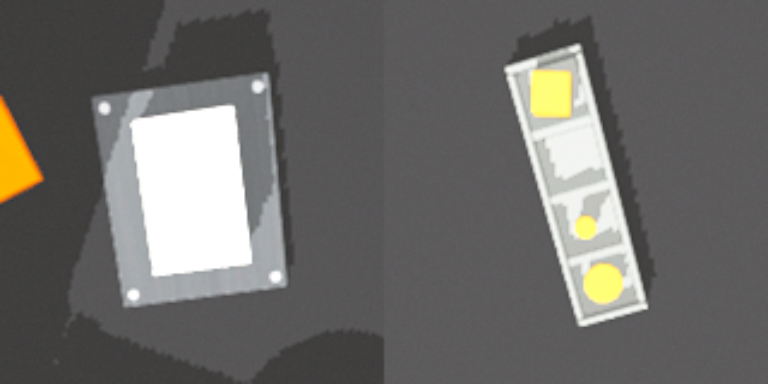

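The pile is square inside the outline, the block is back in its pocket, and the pin and disc haven't moved. Handing in.

```bash
python3 -c "
from h import *
print(job.hand_in())"
```

```text
the job is handed in; nothing more can be done
None
```

The job is handed in, with no verdict returned: the three plates are piled squarely inside the outline (the top one was knocked aside mid-run, so I re-stacked it and set the block on it again), the plunger was held at its stop for over 2 s, and the block is back in its pocket.

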